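# Press the splined release key into the lens rack's lock hub

## Task

Lift the orange-handled release key out of its moulded tray, stand its splined stem in the cross-shaped socket of the lens rack's lock hub, turning it until the splines mesh, and push it fully home, collar down on the hub, against the spring. Finish while still gripping the key and keeping it pressed home, so that the rack stays unlocked. Leave the lenses, the blower and the dish of caps where they are.

Things in the scene. Friction and masses are not known exactly. Their poses are not given: they have to be found in the camera images.
- key: Release key, 62 mm tall, about 90 g, standing upright in the tray. Origin at the centre of the stem's lower tip, z up along the stem. From the tip up: splined steel stem 0 to 24 mm; round steel collar, 34 mm in diameter, 24 to 30 mm; neck 14 mm in diameter, 30 to 38 mm; orange bar grip 38 to 62 mm.
- key_grip (a point): Centre of the key's orange bar grip, 50 mm above the stem's tip; axes as the key's. The bar is 44 mm long along the key's x, 14 mm thick along its y, 24 mm tall; it lies parallel to one pair of the stem's splines.
- key_tip (a point): Centre of the stem's lower tip (the key's origin). The stem is a plus sign in section, its four splines along the key's x and y, 22 mm tip to tip, each 7 mm wide (the lowest 4 mm stepped down to 19 mm and 4 mm as a lead-in); it looks the same after every quarter turn.
- tray: Fixed grey moulded tray, 110 x 110 mm, 36 mm tall, origin at the centre of its underside. Round stepped cavity in its centre: 39 mm wide for the top 6 mm, then 28 mm wide down to 4 mm above the table. The key's collar rests on the step, its top flush with the tray's top; the bar stands 8 to 32 mm above the tray's top, at any yaw.
- hub: Fixed aluminium lock hub, a block 56 x 56 mm, 40 mm tall, on the end of the rack board; origin at the centre of its underside, 18 mm above the table. Its yaw to the rack varies. In its top is a plus-shaped splined socket.
- hub_mouth (a point): Centre of the socket's mouth, level with the hub's flat top, 58 mm above the table; axes as the hub's. The socket's four slots lie along the hub's x and y (parallel to the block's sides), 24.4 mm tip to tip, each 9.4 mm wide: 1.2 mm of play all round the stem. Any of the four quarter turns fits.
- plunger (a joint): Travel (m) of the black spring plate in the hub's socket: 0 at rest, 14 mm below the mouth; grows as it is pushed down, 0.010 when the key's collar sits on the hub's top. The spring pushes up with about 3 N at the start and 10 N at 0.010; a key let go is pushed back up.
- rack: Fixed lens rack: wooden board 100 mm wide, top 18 mm above the table, on two aluminium runners. Origin on the table under the hub's centre; the board runs from 45 mm behind (-y) to 425 mm along the rack's +y. Four slots centred at y = 110, 194, 278 and 362 mm, with dividers up to 50 mm above the table.
- lens_long: Matte black zoom lens, 72 mm in diameter, 105 mm tall, standing loose in one of the rack's slots; origin at the centre of its underside. A bystander.
- lens_short: Matte black zoom lens, 68 mm in diameter, 92 mm tall, standing loose in another slot; origin at the centre of its underside. A bystander.
- blower: Red silicone air blower, standing upright, bulb 62 mm in diameter, nozzle up, 125 mm tall; origin at the centre of its underside. A bystander.
- dish: White ceramic dish, 90 mm wide, 22 mm tall, with three black lens caps in it (they move with it); origin at the centre of its underside. A bystander.
Things that resemble listed ones, but are neither listed nor needed, are in the scene too. Of the things like the key, leave any that is pink; of the rest the larger one is meant. Of the things shaped like the tray, the grey one is meant.

How it is judged:
By the outcome, as a careful person would: the job done as asked, in the order asked, and still so for the second after the job is handed in, while the arm keeps its last pose, push and grip.
It also fails if it takes over 43 s, if anything falls off the work surface, if the arm or the gripper's body presses on something with over 40 N, if the wrist force passes 120 N, or if a joint passes its speed limit or range.

## Robot

A 7-joint arm with a two-finger parallel gripper is mounted at the origin on the work surface. World frame = base frame: x ahead of the robot, y to its left, z up, the work surface at z = 0. Lengths are in m, angles in degrees, forces in N, time in s.
With the tool pointing down it reaches from about 0.425 to 0.875 m from the base axis. Payload 4.7 kg.
Tool frame: the origin (TCP) lies between the finger pads; the fingertips stand 8 mm ahead of it and the grasp point (between the pads) lies 11 mm behind it (env.tip_extent is the distance from the TCP to the fingertips, in m); z points along the fingers, y is the line along which they close (so a half turn about z gives the same grasp; the last joint's range is limited). The gripper opens to 87 mm and grips with 3 to 60 N. Pads are 19 mm wide; open, the fingers measure 117 mm over their backs; the gripper's body (75 mm by 190 mm) begins 51 mm behind the grasp point.
Start: joints at [-73.734, 18.392, -4.016, 83.108, 1.295, 78.541, -3.26], TCP at [0.173, 0.626, 0.231] pointing down, gripper open.
Joint ranges: [-163.93, 163.93], [-17.29, 119.83], [-79.2, 71.16], [3.27, 140.29], [-89.18, 269.18], [5.43, 117.66], [-154.24, 154.24]. Speed limits (degrees/s): [147.25, 147.25, 180, 180, 180, 180, 180].

## Interface

Orientations are given as [roll, pitch, yaw] about the fixed x, y, z axes, in that order (R = Rz(yaw) Ry(pitch) Rx(roll)).
In Python, from cell import sensors, vision, workorder, env gives the robot as it stands.
- The arm moves only by the tool drive_tool, never from a script. Its argument "moves" is a list of rows, each an object of numbers: "x", "y", "z": the shift along the tool's x, y, z in mm; "rx", "ry", "rz": the turn, a rotation vector about the tool's x, y, z in rad; "fingers": the closure, from -1 (fully open) to 1 (shut). In form: [{"x": .., "y": .., "z": .., "rx": .., "ry": .., "rz": .., "fingers": ..}, ...]. A call has 1 to 20 rows; each row is the pose to reach, as a shift and turn from the pose commanded when the call began, along the tool's axes at that moment; what a row does not reach only later rows make up. A row lasts 1/8 s, in which the tool goes at most 62.5 mm and 10.7 degrees, less where a joint would pass 70% of its speed; a pose out of reach is approached as far as the arm can. A call with a gripper value outside its range is refused whole. The fingers move at their own pace and stop on an object; "force" is the grip in N (left out, the last holds). Time passes only in rows, so rows that repeat a pose let the fingers close. It gives the time, the measured TCP pose, the force, the opening and the grip force at its end, in the units of the state.
- sensors.get_obs(): the state, without advancing time (a new reading comes with each control period).
- vision.read_camera(name): name is "side" or "top"; returns a dict with "image" (480x640x3 uint8, red, green, blue), "fx", "fy", "cx", "cy" (pixels), "k1" (the pictures are not rectified: a ray, as slopes to the right and down, at radius r is drawn at 1 + k1 r^2 times it, then the intrinsics apply), "R" (3x3) and "t" (3): a world point X has camera coordinates R X + t. Camera axes: x right, y down, z forward; pixel columns grow to the right and rows downward; lengths in m; the calibration is good to about 2 mm. A picture is of the moment at which its call begins. There is no depth.
- workorder.sign_off(): hands the job in; it is judged then, once.
The state is a dict: "time_s": time; "qpos": joint angles; "joint_velocities": joint speeds; "effort": joint torques, N m; "tool_pos": TCP position; "tool_rot": TCP orientation; "force": force on the tool from outside, world axes, zero at the start; "wrist_torque": the same for the moment, N m; "grip_width": finger opening in m; "grasp_force": force on a finger pad.
Only numpy, scipy, OpenCV 4.12 (cv2) and the standard library are available. Lean on these libraries where they do the work, as an engineer would, in place of code of your own. Each camera call takes 0.05 s, during which the arm holds its last target. There are 200 camera calls.

## Working session

There is one attempt and no reset: what is moved stays moved. The work goes in short steps, Python scripts to look and compute and a tool call to move; the robot and the scene stay as the last step left them, time stands still between calls to the robot, and variables do not carry over. Pictures are saved under pics/ and viewed, at most 10 in all, crops included, and the job is handed in when it is done.

Besides the shell and the picture viewer there is one more tool, called after ">>>" by a JSON object that holds its "op" and its "data". drive_tool: Moves the arm, as the interface text tells. Its arguments: {"type":"object","properties":{"moves":{"type":"array"},"force":{"type":"number"}},"required":["moves"]}

```bash
ls; mkdir -p pics
cat > h.py <<'E'
import numpy as np, cv2
from cell import sensors, vision, workorder, env
def ray(c,u,v):
    K=np.array([[c['fx'],0,c['cx']],[0,c['fy'],c['cy']],[0,0,1.]])
    x,y=(u-c['cx'])/c['fx'],(v-c['cy'])/c['fy']
    rd=np.hypot(x,y); r=rd
    for _ in range(30): r=rd/(1+c['k1']*r*r)
    s=r/rd if rd>0 else 1
    R=np.array(c['R']);t=np.array(c['t'])
    return -R.T@t, R.T@np.array([x*s,y*s,1])
def onz(c,u,v,z):
    o,d=ray(c,u,v); return o+d*(z-o[2])/d[2]
def proj(c,X):
    p=np.array(c['R'])@np.array(X)+np.array(c['t']); x,y=p[0]/p[2],p[1]/p[2]
    k=1+c['k1']*(x*x+y*y); return np.array([c['fx']*x*k+c['cx'],c['fy']*y*k+c['cy']])
E
python3 - <<'E'
from h import *
for n in ['top','side']:
    c=vision.read_camera(n); cv2.imwrite(f'pics/{n}0.png',c['image'][:,:,::-1])
    print(n,c['fx'],c['k1'],-np.array(c['R']).T@np.array(c['t']),np.array(c['R'])[2])
o=sensors.get_obs(); print(o)
E
```

```text
pics
top 479.0444995663162 0.03489936251870757 [0.39959501 0.01307183 1.10901516] [ 0.19811829 -0.02636544 -0.97982346]
side 535.1542916359084 -0.04426299171448309 [ 0.07217041 -0.80574516  0.97715503] [ 0.40249788  0.60886661 -0.68357655]
{'time_s': 0.1, 'qpos': array([-73.73266133,  18.43440474,  -4.01728979,  83.16560264,
         1.29528948,  78.54156531,  -3.25894415]), 'joint_velocities': array([-0.17740625, -0.112808  , -0.03807385, -0.04873537, -0.09439059,
        0.00407289, -0.09853406]), 'effort': array([-3.89736942e-04, -4.92570484e+01, -4.05877680e-01, -3.13398921e+01,
       -6.41640695e-02,  3.94871179e-02,  6.27074746e-05]), 'tool_pos': array([0.17316719, 0.62602341, 0.22959598]), 'tool_rot': array([-1.79903681e+02,  5.11210582e-03,  1.64544991e+02]), 'force': array([-0.00938246, -0.2398488 ,  0.51148275]), 'wrist_torque': array([ 0.05067324, -0.00548098,  0.04814184]), 'grasp_force': 0.0, 'grip_width': 0.0870257006182518}
```

View pics/top0.png

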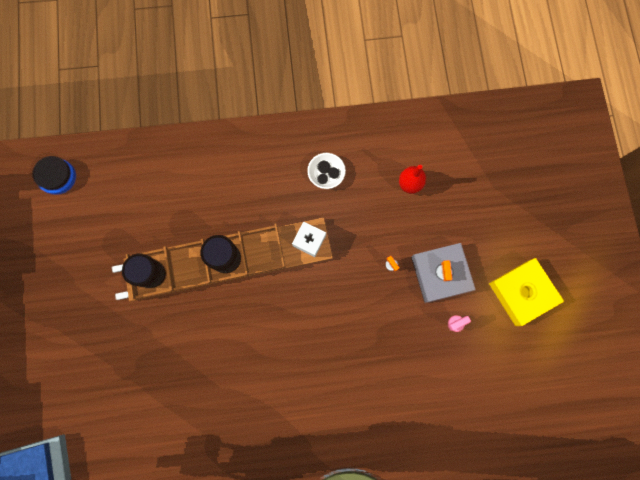

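View pics/side0.png

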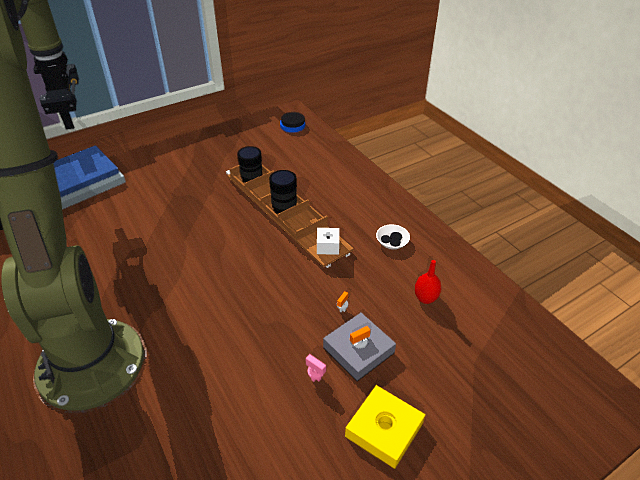

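The top view shows the key in the grey tray at about (447,271), a smaller orange key at (392,264), the pink key at (458,323), and the hub's white face with its cross at (309,238). In the side view the key is at (360,336) and the hub at (328,238).

```bash
cat > m.py <<'E'
from h import *
def rect(mask):
    cs,_=cv2.findContours(mask.astype(np.uint8),cv2.RETR_EXTERNAL,cv2.CHAIN_APPROX_NONE)
    return max(cs,key=cv2.contourArea)
def win(m,x0,y0,x1,y1):
    o=np.zeros_like(m);o[y0:y1,x0:x1]=m[y0:y1,x0:x1];return o
C={n:vision.read_camera(n) for n in ['top','side']}
W={'top':dict(key=(425,250,470,295),hub=(285,212,335,262),tray=(405,235,485,308)),'side':dict(key=(340,320,380,352),hub=(310,222,346,262))}
def metric(c,cnt,z):
    return np.array([onz(c,u,v,z)[:2] for u,v in cnt.reshape(-1,2)])
for n,c in C.items():
    im=c['image'];hsv=cv2.cvtColor(im,cv2.COLOR_RGB2HSV);H,S,V=[hsv[...,i].astype(int) for i in range(3)]
    k=rect(win((H>5)&(H<22)&(S>180)&(V>140),*W[n]['key']))
    hb=rect(win((S<60)&(V>150),*W[n]['hub']))
    for nm,ct,z in [('key',k,.068),('hub',hb,.058)]:
        p=metric(c,ct,z)*1000; r=cv2.minAreaRect(p.astype(np.float32)); print(n,nm,'area',cv2.contourArea(ct),'rect mm',np.round(r[0],1),np.round(r[1],1),round(r[2],1), cv2.boundingRect(ct))
    m=np.zeros(H.shape,np.uint8);cv2.drawContours(m,[cv2.convexHull(hb)],-1,1,-1); m=cv2.erode(m,np.ones((5,5)))
    ys,xs=np.nonzero((m>0)&(V<110))
    w=(110-V[ys,xs]); u,v=(xs*w).sum()/w.sum(),(ys*w).sum()/w.sum()
    print(n,'cross',len(xs),u,v,onz(c,u,v,.058)*1000)
    if n=='top':
        t=rect(win((S<70)&(V>60)&(V<190),*W[n]['tray']));p=metric(c,t,.036)*1000;print('tray',cv2.minAreaRect(p.astype(np.float32)))
    for nm in ('key','hub'):
        x0,y0,x1,y1=W[n][nm]
        globals()[f'{n}_{nm}']=cv2.resize(im[y0-5:y1+5,x0-5:x1+5],(380,290),interpolation=cv2.INTER_CUBIC)
cv2.imwrite('pics/crop1.png',np.vstack([np.hstack([top_key,top_hub]),np.hstack([side_key,side_hub])])[:,:,::-1])
E
python3 m.py
```

```text
top key area 130.0 rect mm [ 504.3 -272.9] [17.1 42.3] 86.8 (442, 261, 10, 20)
top hub area 658.0 rect mm [611.4  19.1] [59.3 60.9] 57.3 (292, 222, 34, 35)
top cross 40 308.7616312464101 238.06260769672602 [612.49207722  18.30247609  58.        ]
tray ((504.6060791015625, -272.02740478515625), (110.8681869506836, 118.04157257080078), 7.549290180206299)
side key area 194.5 rect mm [ 500.1 -280. ] [26. 51.] 86.1 (350, 326, 20, 18)
side hub area 525.5 rect mm [601.3   2.5] [93.9 53.7] 58.2 (317, 228, 22, 27)
side cross 9 327.7863105175292 236.82303839732887 [608.9504078   14.24162408  58.        ]
```

View pics/crop1.png

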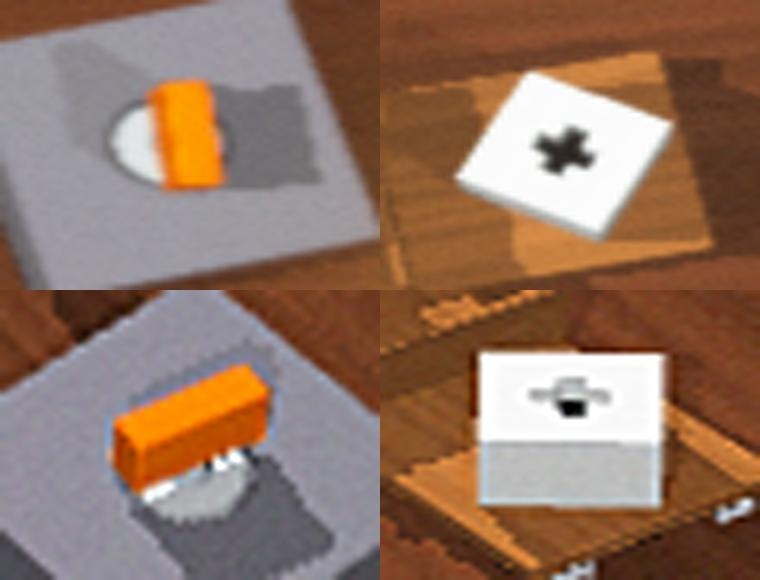

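The crops show the bar lying nearly along world x, with its +y side face visible. The hub's top face is bright, with a dimmer side face. I'll refine both on upsampled images, using top faces only.

```bash
cat > m2.py <<'E'
from m import *
print('----')
F=8
for n,c in C.items():
    big=cv2.resize(c['image'],None,fx=F,fy=F,interpolation=cv2.INTER_CUBIC);hsv=cv2.cvtColor(big,cv2.COLOR_RGB2HSV);H,S,V=[hsv[...,i].astype(int) for i in range(3)]
    full=lambda ct:(ct.reshape(-1,2)+.5)/F-.5
    ws={k:[F*a for a in b] for k,b in W[n].items()}
    x0,y0,x1,y1=ws['hub']
    for th in (225,240):
        ct=full(rect(win((S<50)&(V>th),*ws['hub']))).astype(np.float32)
        p=(metric(c,ct,.058)*1000).astype(np.float32);r=cv2.minAreaRect(p);print(n,'hub',th,np.round(r[0],1),np.round(r[1],1),round(r[2],1))
    if n=='top':
        ys,xs=np.nonzero(win((V<130)&(S<140),*[F*a for a in (299,228,319,248)])) ; print('cross',onz(c,(xs.mean()+.5)/F-.5,(ys.mean()+.5)/F-.5,.058)*1000, len(xs)/64)
    o=win((H>5)&(H<22)&(S>180)&(V>140),*ws['key'])
    print('orange V pct',np.percentile(V[o],[5,20,40,60,80,95]),'H',np.percentile(H[o],[5,50,95]))
    for th in (0,215,235):
        ct=rect(o&(V>th));ct=full(ct)
        p=(metric(c,ct,.068)*1000).astype(np.float32);r=cv2.minAreaRect(p);print(n,'key',th,np.round(r[0],1),np.round(r[1],1),round(r[2],1))
E
python3 m2.py | sed -n '/----/,$p'
```

```text
----
top hub 225 [613.5  18.9] [56.9 56.8] 56.6
top hub 240 [613.6  18.7] [55.5 55.6] 56.7
cross [612.87920804  18.43971906  58.        ] 46.171875
orange V pct [217.05 234.   251.   253.   254.   255.  ] H [13. 18. 19.]
top key 0 [ 504.9 -272.9] [19.3 44. ] 88.8
top key 215 [ 505.4 -272.9] [17.7 43.2] 86.5
top key 235 [ 505.6 -273.9] [15.6 42.1] 86.8
side hub 225 [611.2  18.8] [59.1 55.3] 57.2
side hub 240 [611.5  19.2] [56.4 54.6] 57.2
orange V pct [165. 186. 192. 248. 255. 255.] H [10. 13. 18.]
side key 0 [ 499.7 -280.6] [26.2 52.2] 88.4
side key 215 [ 504.  -274.8] [14.4 43.8] 88.9
side key 235 [ 504.  -274.5] [13.2 43.1] 88.0
```

```bash
cat > g.py <<'E'
import sys; from h import *
from scipy.spatial.transform import Rotation as Ro
def go(*targets):
    o=sensors.get_obs(); R=Ro.from_euler('xyz',o['tool_rot'],degrees=True)
    print('t',round(o['time_s'],2),'pos',np.round(o['tool_pos']*1000,1),'rot',np.round(o['tool_rot'],2),'F',np.round(o['force'],1),'q',np.round(o['qpos'],0),'w',round(o['grip_width']*1000,1))
    for x,y,z,yaw in targets:
        d=R.inv().apply(np.array([x,y,z])-o['tool_pos']*1000); T=Ro.from_euler('xyz',[180,0,yaw],degrees=True)
        print('shift',np.round(d,1),'rv',np.round((R.inv()*T).as_rotvec(),4))
if __name__=='__main__':
    a=list(map(float,sys.argv[1:])); go(*[a[i:i+4] for i in range(0,len(a),4)])
E
python3 g.py 560 180 250 170 504.7 -274.5 250 177.5
```

```text
t 0.3 pos [173.2 626.3 230.2] rot [-179.96    0.    164.55] F [-0.7 -0.5 -0.7] q [-74.  18.  -4.  83.   1.  79.  -3.] w 87.0
shift [-491.7 -327.1  -19.6] rv [-0.0006  0.     -0.0952]
shift [-559.5 -779.9  -19.3] rv [-0.0006 -0.     -0.2261]
```

>>> {"op": "drive_tool", "data": {"moves": [{"x": -50, "y": -33, "z": -10, "rz": -0.01}, {"x": -98, "y": -65, "z": -20, "rz": -0.02}, {"x": -147, "y": -98, "z": -20, "rz": -0.03}, {"x": -196, "y": -131, "z": -20, "rz": -0.04}, {"x": -245, "y": -164, "z": -20, "rz": -0.05}, {"x": -294, "y": -196, "z": -20, "rz": -0.06}, {"x": -343, "y": -229, "z": -20, "rz": -0.07}, {"x": -392, "y": -262, "z": -20, "rz": -0.08}, {"x": -441, "y": -294, "z": -20, "rz": -0.09}, {"x": -480, "y": -335, "z": -20, "rz": -0.1}, {"x": -500, "y": -380, "z": -20, "rz": -0.12}, {"x": -510, "y": -436, "z": -20, "rz": -0.14}, {"x": -519, "y": -493, "z": -20, "rz": -0.16}, {"x": -527, "y": -550, "z": -20, "rz": -0.18}, {"x": -536, "y": -607, "z": -20, "rz": -0.2}, {"x": -544, "y": -664, "z": -20, "rz": -0.21}, {"x": -552, "y": -721, "z": -20, "rz": -0.22}, {"x": -559.5, "y": -779.5, "z": -20, "rz": -0.226}, {"x": -559.5, "y": -780, "z": -20, "rz": -0.226}, {"x": -559.5, "y": -780, "z": -20, "rz": -0.226}], "force": 40}}

```text
invalid input at $.moves[0]: expected keys x, y, z, rx, ry, rz, fingers
```

```bash
python3 g.py 504.7 -274.5 130 177.5 504.7 -274.5 50 177.5
```

```text
t 0.3 pos [173.2 626.3 230.2] rot [-179.96    0.    164.55] F [-0.7 -0.5 -0.7] q [-74.  18.  -4.  83.   1.  79.  -3.] w 87.0
shift [-559.5 -779.9  100.7] rv [-0.0006 -0.     -0.2261]
shift [-559.5 -779.8  180.7] rv [-0.0006 -0.     -0.2261]
```

All keys are needed in each row.

>>> {"op": "drive_tool", "data": {"moves": [{"x": -50, "y": -33, "z": -10, "rx": 0, "ry": 0, "rz": -0.01, "fingers": -1}, {"x": -98, "y": -65, "z": -20, "rx": 0, "ry": 0, "rz": -0.02, "fingers": -1}, {"x": -147, "y": -98, "z": -20, "rx": 0, "ry": 0, "rz": -0.03, "fingers": -1}, {"x": -196, "y": -131, "z": -20, "rx": 0, "ry": 0, "rz": -0.04, "fingers": -1}, {"x": -245, "y": -164, "z": -20, "rx": 0, "ry": 0, "rz": -0.05, "fingers": -1}, {"x": -294, "y": -196, "z": -20, "rx": 0, "ry": 0, "rz": -0.06, "fingers": -1}, {"x": -343, "y": -229, "z": -20, "rx": 0, "ry": 0, "rz": -0.07, "fingers": -1}, {"x": -392, "y": -262, "z": -20, "rx": 0, "ry": 0, "rz": -0.08, "fingers": -1}, {"x": -441, "y": -294, "z": -20, "rx": 0, "ry": 0, "rz": -0.09, "fingers": -1}, {"x": -480, "y": -335, "z": -20, "rx": 0, "ry": 0, "rz": -0.1, "fingers": -1}, {"x": -500, "y": -380, "z": -20, "rx": 0, "ry": 0, "rz": -0.12, "fingers": -1}, {"x": -510, "y": -436, "z": -20, "rx": 0, "ry": 0, "rz": -0.14, "fingers": -1}, {"x": -519, "y": -493, "z": -20, "rx": 0, "ry": 0, "rz": -0.16, "fingers": -1}, {"x": -527, "y": -550, "z": -20, "rx": 0, "ry": 0, "rz": -0.18, "fingers": -1}, {"x": -536, "y": -607, "z": -20, "rx": 0, "ry": 0, "rz": -0.2, "fingers": -1}, {"x": -544, "y": -664, "z": -20, "rx": 0, "ry": 0, "rz": -0.21, "fingers": -1}, {"x": -552, "y": -721, "z": -20, "rx": 0, "ry": 0, "rz": -0.22, "fingers": -1}, {"x": -559.5, "y": -779.5, "z": -20, "rx": 0, "ry": 0, "rz": -0.226, "fingers": -1}, {"x": -559.5, "y": -780, "z": -20, "rx": 0, "ry": 0, "rz": -0.226, "fingers": -1}, {"x": -559.5, "y": -780, "z": -20, "rx": 0, "ry": 0, "rz": -0.226, "fingers": -1}], "force": 40}}

```text
time_s: 2.8
tool_pos: [0.5048, -0.2739, 0.2504]
tool_rot: [179.9, 0.0, 177.5]
force: [1.3, 0.2, 0.7]
grip_width: 0.0869
grasp_force: 0.0
```

```bash
python3 g.py 504.7 -274.5 130 177.5 504.7 -274.5 50 177.5
```

```text
t 2.8 pos [ 504.8 -273.9  250.4] rot [179.95   0.   177.48] F [1.3 0.2 0.7] q [ -9.  10.  39.  94.  -6.  79. 119.] w 86.9
shift [ 1.000e-01 -8.000e-01  1.204e+02] rv [ 0.0009  0.     -0.0003]
shift [ 1.000e-01 -8.000e-01  2.004e+02] rv [ 0.0009  0.     -0.0003]
```

>>> {"op": "drive_tool", "data": {"moves": [{"x": 0, "y": -0.8, "z": 50, "rx": 0, "ry": 0, "rz": 0, "fingers": -1}, {"x": 0, "y": -0.8, "z": 100, "rx": 0, "ry": 0, "rz": 0, "fingers": -1}, {"x": 0, "y": -0.8, "z": 130, "rx": 0, "ry": 0, "rz": 0, "fingers": -0.5}, {"x": 0, "y": -0.8, "z": 155, "rx": 0, "ry": 0, "rz": 0, "fingers": -0.2}, {"x": 0, "y": -0.8, "z": 175, "rx": 0, "ry": 0, "rz": 0, "fingers": -0.2}, {"x": 0, "y": -0.8, "z": 190, "rx": 0, "ry": 0, "rz": 0, "fingers": -0.2}, {"x": 0, "y": -0.8, "z": 200, "rx": 0, "ry": 0, "rz": 0, "fingers": -0.2}, {"x": 0, "y": -0.8, "z": 200, "rx": 0, "ry": 0, "rz": 0, "fingers": 0}], "force": 40}}

```text
time_s: 3.8
tool_pos: [0.5045, -0.275, 0.0502]
tool_rot: [180.0, -0.0, 177.5]
force: [0.2, 0.2, -0.1]
grip_width: 0.0484
grasp_force: 0.0
```

```bash
python3 - <<'E'
from h import *
a=[]
for n,(x,y) in {'top':(447,271),'side':(360,330)}.items():
    c=vision.read_camera(n); a.append(cv2.resize(c['image'][y-45:y+45,x-45:x+45],(400,400),interpolation=cv2.INTER_CUBIC))
cv2.imwrite('pics/grasp.png',np.hstack(a)[:,:,::-1])
E
python3 g.py 504.7 -274.5 50 177.5
```

```text
t 3.9 pos [ 505.1 -275.5   51.1] rot [-1.7998e+02  6.0000e-02  1.7748e+02] F [ 0.6 -0.6  0.3] q [ -5.  21.  37. 106. -15.  57. 125.] w 45.7
shift [0.4 1.  1.1] rv [-0.0003  0.0011 -0.0003]
```

View pics/grasp.png

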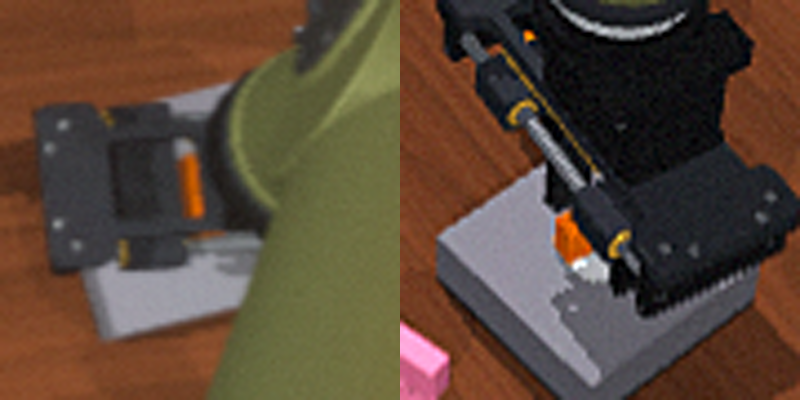

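The bar stands between the open fingers, clear of both. I'll close on it and lift.

>>> {"op": "drive_tool", "data": {"moves": [{"x": 0, "y": 0, "z": 0, "rx": 0, "ry": 0, "rz": 0, "fingers": 1}, {"x": 0, "y": 0, "z": 0, "rx": 0, "ry": 0, "rz": 0, "fingers": 1}, {"x": 0, "y": 0, "z": 0, "rx": 0, "ry": 0, "rz": 0, "fingers": 1}, {"x": 0, "y": 0, "z": 0, "rx": 0, "ry": 0, "rz": 0, "fingers": 1}, {"x": 0, "y": 0, "z": 0, "rx": 0, "ry": 0, "rz": 0, "fingers": 1}, {"x": 0, "y": 0, "z": 0, "rx": 0, "ry": 0, "rz": 0, "fingers": 1}], "force": 40}}

```text
time_s: 4.65
tool_pos: [0.5047, -0.2752, 0.0507]
tool_rot: [180.0, 0.0, 177.5]
force: [-0.1, 0.2, 1.7]
grip_width: 0.0138
grasp_force: 40.0
```

```bash
python3 g.py 504.7 -274.5 50 177.5
```

```text
t 4.65 pos [ 504.7 -275.2   50.7] rot [1.7999e+02 1.0000e-02 1.7749e+02] F [-0.1  0.2  1.7] q [ -5.  21.  37. 106. -15.  57. 125.] w 13.8
shift [0.  0.7 0.7] rv [ 0.0001  0.0002 -0.0001]
```

>>> {"op": "drive_tool", "data": {"moves": [{"x": 0, "y": 0, "z": -15, "rx": 0, "ry": 0, "rz": 0, "fingers": 1}, {"x": 0, "y": 0, "z": -40, "rx": 0, "ry": 0, "rz": 0, "fingers": 1}, {"x": 0, "y": 0, "z": -80, "rx": 0, "ry": 0, "rz": 0, "fingers": 1}, {"x": -4, "y": 10, "z": -120, "rx": 0, "ry": 0, "rz": 0, "fingers": 1}, {"x": -12, "y": 40, "z": -130, "rx": 0, "ry": 0, "rz": 0.08, "fingers": 1}, {"x": -24, "y": 80, "z": -130, "rx": 0, "ry": 0, "rz": 0.16, "fingers": 1}, {"x": -36, "y": 120, "z": -130, "rx": 0, "ry": 0, "rz": 0.24, "fingers": 1}, {"x": -50, "y": 160, "z": -130, "rx": 0, "ry": 0, "rz": 0.32, "fingers": 1}, {"x": -62, "y": 200, "z": -130, "rx": 0, "ry": 0, "rz": 0.4, "fingers": 1}, {"x": -76, "y": 240, "z": -130, "rx": 0, "ry": 0, "rz": 0.48, "fingers": 1}, {"x": -88, "y": 275, "z": -130, "rx": 0, "ry": 0, "rz": 0.532, "fingers": 1}, {"x": -94.8, "y": 298.4, "z": -120, "rx": 0, "ry": 0, "rz": 0.532, "fingers": 1}, {"x": -94.8, "y": 298.4, "z": -100, "rx": 0, "ry": 0, "rz": 0.532, "fingers": 1}, {"x": -94.8, "y": 298.4, "z": -84, "rx": 0, "ry": 0, "rz": 0.532, "fingers": 1}, {"x": -94.8, "y": 298.4, "z": -84, "rx": 0, "ry": 0, "rz": 0.532, "fingers": 1}, {"x": -94.8, "y": 298.4, "z": -84, "rx": 0, "ry": 0, "rz": 0.532, "fingers": 1}], "force": 40}}

```text
time_s: 6.65
tool_pos: [0.6124, 0.0172, 0.1348]
tool_rot: [180.0, 0.0, 146.9]
force: [0.5, 0.1, -1.8]
grip_width: 0.0133
grasp_force: 40.0
```

```bash
python3 - <<'E'
from h import *
a=[]
for n,(x,y) in {'top':(309,238),'side':(328,225)}.items():
    c=vision.read_camera(n); np.savez(f'{n}h.npz',**c); a.append(cv2.resize(c['image'][y-40:y+40,x-40:x+40],(400,400),interpolation=cv2.INTER_CUBIC))
cv2.imwrite('pics/hover.png',np.hstack(a)[:,:,::-1])
E
python3 g.py 612.4 18.8 135 147
```

```text
t 6.75 pos [612.8  17.9 135.4] rot [1.7995e+02 6.0000e-02 1.4694e+02] F [ 1.5 -0.2 -1.6] q [-31.  19.  32.  97. -11.  67.  61.] w 13.8
shift [0.8 0.5 0.4] rv [ 0.0009  0.0011 -0.001 ]
```

View pics/hover.png

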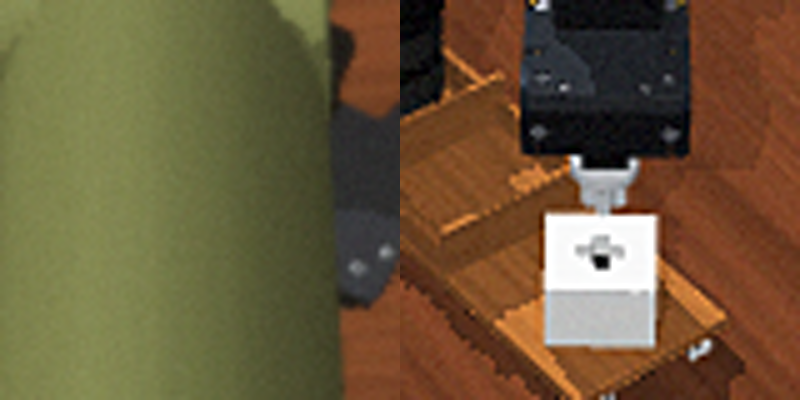

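The top view is blocked by the arm. The side view shows the collar and stem just above the hub, at crop x about 605 against a cross at about 600, and its image x axis is the tool's x axis. I'll measure that offset.

Run:
```python
from h import *
c=dict(np.load('sideh.npz'));im=c['image'];F=8
x0,y0=308,210
big=cv2.resize(im[y0:y0+60,x0:x0+45],None,fx=F,fy=F,interpolation=cv2.INTER_CUBIC)
hsv=cv2.cvtColor(big,cv2.COLOR_RGB2HSV);S,V=hsv[...,1].astype(int),hsv[...,2].astype(int)
m=(S<70)&(V>120)
for r in range(0,60*F,F):
    xs=np.nonzero(m[r])[0]
    if len(xs): print(round(y0+r/F,1),'L %.2f R %.2f mid %.2f'%tuple(x0-.44+np.array([xs[0],xs[-1],(xs[0]+xs[-1])/2])/F))
for nm,z in [('tip',90),('collar',118),('top',58)]:
    for P in ([612.4,18.8],): print(nm,proj(c,np.array([*P,z])/1000))
print('right',np.array(c['R'])[0]); 
a=np.array([.6124,.0188,.09]);print('px per mm tool -x',proj(c,a+.01*np.array([np.cos(np.radians(-33)),np.sin(np.radians(-33)),0]))-proj(c,a))
m2=(V<110);w=m2[(229-y0)*F:(246-y0)*F, (319-x0)*F:(337-x0)*F];ys,xs=np.nonzero(w);print('cross x',319-.44+np.mean(xs)/F, 'range',319+xs.min()/F,319+xs.max()/F)
```

```text
216.0 L 321.94 R 322.94 mid 322.44
217.0 L 321.56 R 335.06 mid 328.31
218.0 L 321.69 R 335.31 mid 328.50
219.0 L 321.69 R 334.81 mid 328.25
220.0 L 322.06 R 334.44 mid 328.25
221.0 L 322.81 R 333.81 mid 328.31
222.0 L 323.56 R 333.31 mid 328.44
223.0 L 323.81 R 332.69 mid 328.25
224.0 L 323.69 R 332.69 mid 328.19
225.0 L 323.81 R 332.81 mid 328.31
226.0 L 324.69 R 332.19 mid 328.44
227.0 L 326.69 R 329.44 mid 328.06
228.0 L 316.69 R 338.44 mid 327.56
229.0 L 316.56 R 338.94 mid 327.75
230.0 L 316.56 R 338.81 mid 327.69
231.0 L 316.56 R 338.81 mid 327.69
232.0 L 316.56 R 338.81 mid 327.69
233.0 L 316.56 R 338.81 mid 327.69
234.0 L 316.56 R 338.81 mid 327.69
235.0 L 316.56 R 338.81 mid 327.69
236.0 L 316.56 R 338.69 mid 327.62
237.0 L 316.56 R 338.69 mid 327.62
238.0 L 316.56 R 338.69 mid 327.62
239.0 L 316.44 R 338.56 mid 327.50
240.0 L 316.44 R 338.81 mid 327.62
241.0 L 316.44 R 338.94 mid 327.69
242.0 L 316.31 R 338.81 mid 327.56
243.0 L 316.44 R 338.81 mid 327.62
244.0 L 316.56 R 338.69 mid 327.62
245.0 L 316.56 R 338.69 mid 327.62
246.0 L 316.56 R 338.69 mid 327.62
247.0 L 316.56 R 338.69 mid 327.62
248.0 L 316.56 R 338.69 mid 327.62
249.0 L 316.56 R 338.56 mid 327.56
250.0 L 316.56 R 338.56 mid 327.56
251.0 L 316.56 R 338.56 mid 327.56
252.0 L 316.56 R 338.56 mid 327.56
253.0 L 316.44 R 349.56 mid 333.00
254.0 L 316.81 R 349.81 mid 333.31
255.0 L 345.56 R 349.31 mid 347.44
256.0 L 345.44 R 347.94 mid 346.69
257.0 L 345.69 R 346.44 mid 346.06
264.0 L 329.69 R 330.19 mid 329.94
265.0 L 327.56 R 330.31 mid 328.94
266.0 L 325.81 R 330.31 mid 328.06
267.0 L 325.69 R 328.31 mid 327.00
268.0 L 327.06 R 327.06 mid 327.06
tip [328.127739   225.83205543]
collar [328.27290322 217.3093193 ]
top [327.96691376 235.27673261]
right [ 0.84151168 -0.5400451   0.01446983]
px per mm tool -x [4.03543274 0.05800416]
cross x 327.72726069246437 range 326.5 329.625
```

The key sits about 1 mm off along tool −x. I'll correct by x +1.0, y +0.5 and descend cautiously into the lead-in.

>>> {"op": "drive_tool", "data": {"moves": [{"x": 1.0, "y": 0.5, "z": 12, "rx": 0, "ry": 0, "rz": 0, "fingers": 1}, {"x": 1.0, "y": 0.5, "z": 24, "rx": 0, "ry": 0, "rz": 0, "fingers": 1}, {"x": 1.0, "y": 0.5, "z": 30, "rx": 0, "ry": 0, "rz": 0, "fingers": 1}, {"x": 1.0, "y": 0.5, "z": 33, "rx": 0, "ry": 0, "rz": 0, "fingers": 1}, {"x": 1.0, "y": 0.5, "z": 35, "rx": 0, "ry": 0, "rz": 0, "fingers": 1}, {"x": 1.0, "y": 0.5, "z": 36, "rx": 0, "ry": 0, "rz": 0, "fingers": 1}, {"x": 1.0, "y": 0.5, "z": 36, "rx": 0, "ry": 0, "rz": 0, "fingers": 1}], "force": 40}}

```text
time_s: 7.62
tool_pos: [0.612, 0.0198, 0.0987]
tool_rot: [180.0, 0.0, 147.0]
force: [0.1, -0.6, -0.8]
grip_width: 0.0136
grasp_force: 40.0
```

```bash
python3 g.py 612.4 18.8 90 147
```

```text
t 7.62 pos [612.   19.8  98.7] rot [1.7998e+02 1.0000e-02 1.4701e+02] F [ 0.1 -0.6 -0.8] q [-30.  21.  32.  99. -12.  64.  62.] w 13.6
shift [-0.9 -0.6  8.7] rv [0.0003 0.0002 0.0002]
```

The tip is 4 mm below the mouth with no force, so the lead-in is inside. I'll continue down towards the plunger.

>>> {"op": "drive_tool", "data": {"moves": [{"x": 0, "y": 0, "z": 1.5, "rx": 0, "ry": 0, "rz": 0, "fingers": 1}, {"x": 0, "y": 0, "z": 3, "rx": 0, "ry": 0, "rz": 0, "fingers": 1}, {"x": 0, "y": 0, "z": 4.5, "rx": 0, "ry": 0, "rz": 0, "fingers": 1}, {"x": 0, "y": 0, "z": 6, "rx": 0, "ry": 0, "rz": 0, "fingers": 1}, {"x": 0, "y": 0, "z": 6, "rx": 0, "ry": 0, "rz": 0, "fingers": 1}], "force": 50}}

```text
time_s: 8.25
tool_pos: [0.6117, 0.0197, 0.0924]
tool_rot: [-180.0, -0.0, 147.0]
force: [-0.7, -0.3, -2.0]
grip_width: 0.0136
grasp_force: 50.0
```

```bash
python3 g.py 612.4 18.8 78.7 147
```

```text
t 8.25 pos [611.7  19.7  92.4] rot [-1.7999e+02 -1.0000e-02  1.4701e+02] F [-0.7 -0.3 -2. ] q [-30.  22.  32.  99. -13.  63.  62.] w 13.6
shift [-1.1 -0.4 13.7] rv [-0.0001 -0.0002  0.0001]
```

>>> {"op": "drive_tool", "data": {"moves": [{"x": 0, "y": 0, "z": 2, "rx": 0, "ry": 0, "rz": 0, "fingers": 1}, {"x": 0, "y": 0, "z": 4, "rx": 0, "ry": 0, "rz": 0, "fingers": 1}, {"x": 0, "y": 0, "z": 6, "rx": 0, "ry": 0, "rz": 0, "fingers": 1}, {"x": 0, "y": 0, "z": 8, "rx": 0, "ry": 0, "rz": 0, "fingers": 1}, {"x": 0, "y": 0, "z": 10, "rx": 0, "ry": 0, "rz": 0, "fingers": 1}, {"x": 0, "y": 0, "z": 12, "rx": 0, "ry": 0, "rz": 0, "fingers": 1}, {"x": 0, "y": 0, "z": 12, "rx": 0, "ry": 0, "rz": 0, "fingers": 1}], "force": 60}}

```text
time_s: 9.12
tool_pos: [0.612, 0.0197, 0.0811]
tool_rot: [180.0, 0.0, 147.0]
force: [-3.3, 0.6, 6.4]
grip_width: 0.0133
grasp_force: 60.0
```

```bash
python3 g.py 612.4 18.8 78.7 147
```

```text
t 9.12 pos [612.   19.7  81.1] rot [179.97   0.   147.  ] F [-3.3  0.6  6.4] q [-30.  22.  31.  99. -13.  62.  63.] w 13.3
shift [-0.8 -0.5  2.4] rv [0.0005 0.0001 0.0001]
```

>>> {"op": "drive_tool", "data": {"moves": [{"x": 0.3, "y": -0.2, "z": 1, "rx": 0, "ry": 0, "rz": 0, "fingers": 1}, {"x": 0.3, "y": -0.2, "z": 2, "rx": 0, "ry": 0, "rz": 0, "fingers": 1}, {"x": 0.3, "y": -0.2, "z": 2.5, "rx": 0, "ry": 0, "rz": 0, "fingers": 1}, {"x": 0.3, "y": -0.2, "z": 3, "rx": 0, "ry": 0, "rz": 0, "fingers": 1}, {"x": 0.3, "y": -0.2, "z": 3, "rx": 0, "ry": 0, "rz": 0, "fingers": 1}], "force": 60}}

```text
time_s: 9.75
tool_pos: [0.612, 0.0197, 0.0787]
tool_rot: [179.9, 0.0, 147.0]
force: [-2.1, 0.5, 7.5]
grip_width: 0.0135
grasp_force: 60.0
```

```bash
python3 g.py 612.4 18.8 78.7 147
```

```text
t 9.75 pos [612.   19.7  78.7] rot [1.7994e+02 4.0000e-02 1.4701e+02] F [-2.1  0.5  7.5] q [-30.  22.  31. 100. -13.  61.  63.] w 13.5
shift [-0.8 -0.5  0. ] rv [0.0011 0.0007 0.0001]
```

Not hard on the collar yet. I'll keep pressing in small steps until the force rises clearly above the spring's 10 N.

>>> {"op": "drive_tool", "data": {"moves": [{"x": 0.2, "y": 0, "z": 0.5, "rx": 0, "ry": 0, "rz": 0, "fingers": 1}, {"x": 0.2, "y": 0, "z": 1, "rx": 0, "ry": 0, "rz": 0, "fingers": 1}, {"x": 0.2, "y": 0, "z": 1.5, "rx": 0, "ry": 0, "rz": 0, "fingers": 1}, {"x": 0.2, "y": 0, "z": 1.5, "rx": 0, "ry": 0, "rz": 0, "fingers": 1}], "force": 60}}

```text
time_s: 10.25
tool_pos: [0.612, 0.0198, 0.0786]
tool_rot: [179.9, 0.0, 147.0]
force: [-6.1, 0.5, 15.8]
grip_width: 0.0136
grasp_force: 60.0
```

```bash
python3 g.py 612.4 18.8 78.7 147
```

```text
t 10.25 pos [612.   19.8  78.6] rot [1.7991e+02 3.0000e-02 1.4700e+02] F [-6.1  0.5 15.8] q [-30.  22.  31. 100. -13.  61.  63.] w 13.6
shift [-0.9 -0.6 -0.1] rv [0.0017 0.0006 0.0001]
```

The tool stops at the predicted seated height of 78.7 mm while the force rises past the spring's 10 N, so the collar is down. I'll press slightly more for margin and look.

>>> {"op": "drive_tool", "data": {"moves": [{"x": 0, "y": 0, "z": 0.5, "rx": 0, "ry": 0, "rz": 0, "fingers": 1}, {"x": 0, "y": 0, "z": 1, "rx": 0, "ry": 0, "rz": 0, "fingers": 1}, {"x": 0, "y": 0, "z": 1, "rx": 0, "ry": 0, "rz": 0, "fingers": 1}, {"x": 0, "y": 0, "z": 1, "rx": 0, "ry": 0, "rz": 0, "fingers": 1}], "force": 60}}

```text
time_s: 10.75
tool_pos: [0.612, 0.0197, 0.0786]
tool_rot: [179.9, 0.0, 147.0]
force: [-8.5, 0.2, 21.3]
grip_width: 0.0135
grasp_force: 60.0
```

```bash
python3 - <<'E'
from h import *
c=vision.read_camera('side'); cv2.imwrite('pics/home.png',cv2.resize(c['image'][190:270,280:380],(800,600),interpolation=cv2.INTER_CUBIC)[:,:,::-1])
E
python3 g.py 612.4 18.8 78.7 147
```

```text
t 10.8 pos [612.   19.7  78.6] rot [1.7988e+02 2.0000e-02 1.4700e+02] F [-7.5 -0.5 22.4] q [-30.  22.  31. 100. -13.  61.  63.] w 13.5
shift [-0.8 -0.5 -0.1] rv [0.002  0.0004 0.    ]
```

View pics/home.png

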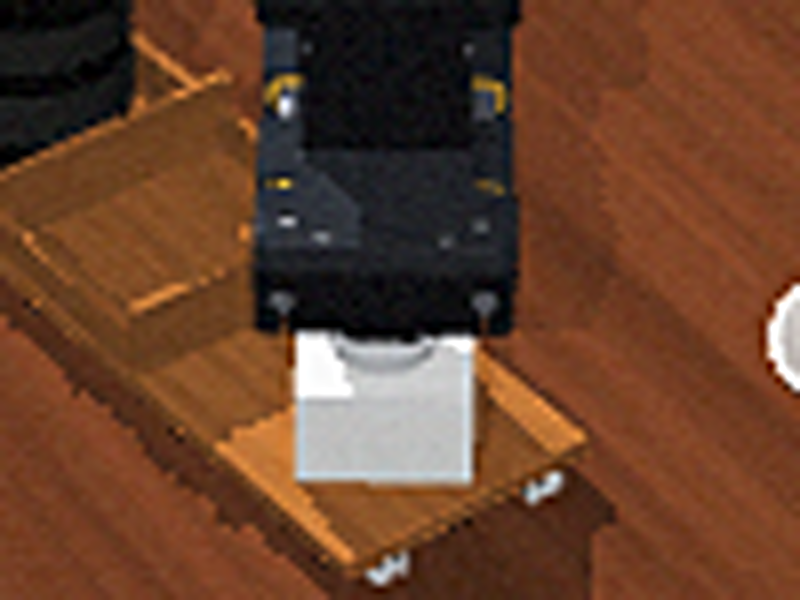

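The picture shows the collar resting on the hub's top at crop (385,350), with no stem visible. The 22 N press is steady, so I'm handing in.

```bash
python3 -c "
from h import *
print(workorder.sign_off())"
```

```text
the job is handed in; nothing more can be done
None
```

The key is fully home in the hub, collar down, still gripped at 60 N and pressed with about 22 N. I handed the job in at about 10.8 s; the lenses, blower and dish were not touched.

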